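# Feed a weighing boat through a lamp tunnel with the push stick

## Task

Take the push stick by its handle and use it to push the weighing boat of kernels along the channel, under the guard hood of the lamp tunnel, until the whole boat is out in the open at the far side, still lying on the bed. Do not touch the boat with the gripper or tip it over. Then draw the stick back out and set it down flat on the bench, off the tunnel, handle up as you found it.

Things in the scene. Friction and masses are not known exactly. Their poses are not given: they have to be found in the camera images.
- lamp_tunnel: Lamp tunnel, fixed on the bench: straight metal bed 326 mm long, top 8 mm above the bench, a fence along each side (72 mm apart, tops 12 mm above the bed), and a low grey guard hood bridging its middle. Origin under the hood's centre, at bench height; x axis level along the feed, roughly from the robot's left to its right; z up.
- tunnel_entry (a point): Middle of the hood's entry mouth, on the bed surface; axes as the tunnel's (x into the hood). The hood is 80 mm long in x, 116 mm wide, its top 73 mm above the bench; the opening under it is 72 mm wide and 34 mm high over the bed all along. The entry apron reaches 130 mm back (-x) from here; its fences end there and it has no end wall.
- tunnel_exit (a point): Middle of the hood's far mouth, on the bed surface, 80 mm beyond tunnel_entry along the feed; same axes. The exit apron goes on 109 mm past this point, between the same fences, to an end lip 10 mm above the bed.
- weigh_boat: White square plastic weighing boat with kernels in it, 62 x 62 mm at the rim, 14 mm high, about 30 g. Origin at the centre of its underside, z up. It starts on the entry apron, between the fences, nearly square to them, centre 45 to 75 mm before the entry mouth.
- stick_grip (a point): Grasp point in the upright handle of the grey push stick, 60 mm above its underside. The stick is rigid, about 120 g, standing on its flat blade on the bench: blade 175 x 40 mm, 8 mm thick; handle 14 mm thick (across y), 36 mm long (along x), top 80 mm above the underside. x axis points along the blade to its front, z up; the blade reaches 150 mm ahead of here, 25 mm behind.
- stick_tip (a point): Middle of the front edge of the same stick's blade, at its underside, 150 mm ahead of the handle's centre and 60 mm lower than stick_grip; same axes. The front end is a flat square shoe, 40 mm wide and 18 mm high, which pushes. Beyond it (farther in x) stands a fixed stack of dishes about 270 mm tall, near face at x = 0.66: keep the blade clear of it when turning.
There are look-alikes about, which are no part of the job. Leave any turquoise or yellow look-alike of the weigh_boat alone.

How it is judged:
By the outcome, as a careful person would: the job done as asked, in the order asked, and still so for the second after the job is handed in, with the robot touching nothing.
It also fails if it takes over 69 s, if anything falls off the work surface, if the arm or the gripper's body presses on something with over 40 N, if the wrist force passes 120 N, or if a joint passes its speed limit or range.

## Robot

A 7-joint arm with a two-finger parallel gripper is mounted at the origin on a cart in front of the work surface, level with it; the furniture and walls round the work are solid. World frame = base frame: x ahead of the robot, y to its left, z up, the work surface at z = 0. Lengths are in m, angles in rad, forces in N, time in s.
With the tool pointing down it reaches from about 0.375 to 0.925 m from the base axis. Payload 3.1 kg.
Tool frame: the origin (TCP) lies between the finger pads; the fingertips stand 19 mm ahead of it and the grasp point (between the pads) is the TCP; z points along the fingers, y is the line along which they close (so a half turn about z gives the same grasp; the last joint's range is limited). The gripper opens to 85 mm and grips with 20 to 120 N. Pads are 22 mm wide; open, the fingers measure 114 mm over their backs; the gripper's body (76 mm by 85 mm) begins 54 mm behind the grasp point. The pads swing forward as they close: fully open they stand 13 mm farther back than shut.
Start: joints at [-1.202, 0.383, 0.044, 1.598, -0.018, 1.161, -0.05], TCP at [0.292, 0.58, 0.25] pointing down, gripper open.
Joint ranges: [-2.61, 2.61], [-0.41, 2.15], [-1.48, 1.57], [0, 2.5], [-1.57, 4.71], [0.05, 1.97], [-2.85, 2.85]. Speed limits (rad/s): [2.79, 2.79, 3.14, 3.14, 3.14, 3.14, 3.14].

## Interface

Orientations are given as a unit quaternion [x, y, z, w].
In Python, from bench import move_ptp, movel, move_j, move_gripper, pause, inverse_kinematics, read_camera, camera_params, MotionError, sign_off, look_for, tip_of, read_time_s, read_qpos, read_joint_vel, read_effort, read_eef_pos, read_tcp_rot, read_ft_force, read_ft_torque, read_finger_gap, read_grasp_force gives the robot as it stands. Calls block until the motion is done:
- move_ptp(position, orientation): joint-space move of the TCP to a pose.
- movel(position, orientation=None, speed=0.15): straight line of the TCP; orientation=None keeps the orientation; speed is the mean speed in m/s.
- move_j(angles): joint-space move.
- move_gripper(opening, effort=None): finger opening in m; effort is the grip in N (None keeps the last); returns when the fingers have stopped.
- pause(seconds).
- inverse_kinematics(position, orientation): joint angles nearest the present ones, or None.
- read_camera(name): name is "side" or "top"; returns the picture (384x512x3 uint8, red, green, blue); there is no depth.
- camera_params(name): a dict with "K" (3x3 intrinsics, pixels), "dist_coeffs" ([k1, k2, p1, p2, k3] as OpenCV has them; the pictures are not rectified), "camera_from_world" (4x4, takes a point from world to camera coordinates). Camera axes: x right, y down, z forward; pixel columns grow to the right and rows downward; lengths in m; the calibration is good to about 2 mm. A picture is of the moment at which its call begins. camera_params takes no time and is no camera call.
A pose or a line that the arm cannot do raises MotionError and nothing moves.
- sign_off(): hands the job in; it is judged then, once.
Trained networks look in the newest picture that a camera, given by its name, has taken for a name from the list of things; names that differ only in an ending like _2 or _b are one class to them, and where a whole thing is asked for, a point or a joint stands for the part that bears it (a point fixed in the world has none). Each returns a list of dicts, best first, with "confidence" (0 to 1); they miss things now and then, are a little off and sometimes report something else, mostly with a low value. They report only what shows in the picture. A call takes as long as a camera call. They do not tell look-alikes from the thing itself.
- look_for(camera, name): "at" ([column, row] in pixels, amid what is visible of it).
- tip_of(camera, name): "at" ([column, row] in pixels: a listed point, or the origin of a listed thing).
Readings, each from a call of its own:
- read_time_s(): time.
- read_qpos(): joint angles.
- read_joint_vel(): joint speeds.
- read_effort(): joint torques, N m.
- read_eef_pos(): TCP position.
- read_tcp_rot(): TCP orientation.
- read_ft_force(): force on the tool from outside, world axes, zero at the start.
- read_ft_torque(): the same for the moment, N m.
- read_finger_gap(): finger opening in m.
- read_grasp_force(): force on a finger pad.
Only numpy, scipy, OpenCV 4.12 (cv2) and the standard library are available. Lean on these libraries where they do the work, as an engineer would, in place of code of your own. Each camera call takes 0.05 s, during which the arm holds its last target. There are 200 camera calls.

## Working session

There is one attempt and no reset: what is moved stays moved. The work goes in short steps, each a Python script; the robot and the scene stay as the last script left them, time stands still between calls to the robot, and variables do not carry over. Pictures are saved under pics/ and viewed, at most 10 in all, crops included, and the job is handed in when it is done.

```bash
mkdir -p pics; ls
cat > h.py <<'E'
import numpy as np, cv2
from bench import *
def px2w(cam,px,z):
    p=camera_params(cam);K=np.array(p["K"]);d=np.array(p["dist_coeffs"]);T=np.array(p["camera_from_world"])
    u=cv2.undistortPoints(np.array([[px]],float),K,d)[0,0]
    R=T[:3,:3];c=-R.T@T[:3,3];r=R.T@np.array([u[0],u[1],1]);return c+r*(z-c[2])/r[2]
def w2px(cam,P):
    p=camera_params(cam);T=np.array(p["camera_from_world"])
    return cv2.projectPoints(np.atleast_2d(np.array(P,float)),cv2.Rodrigues(T[:3,:3])[0],T[:3,3],np.array(p["K"]),np.array(p["dist_coeffs"]))[0][:,0]
def save(cam,name):
    im=read_camera(cam);cv2.imwrite(f"pics/{name}.png",im[:,:,::-1]);return im
E
python3 - <<'E'
from h import *
np.set_printoptions(precision=4,suppress=True)
z={'tunnel_entry':.008,'tunnel_exit':.008,'weigh_boat':.008,'stick_grip':.06,'stick_tip':0,'lamp_tunnel':0}
a={}
for c in ('top','side'):
    a[c]=save(c,c+'0')
    p=camera_params(c);T=np.array(p["camera_from_world"]);print(c,-T[:3,:3].T@T[:3,3],T[2,:3])
    for n in z:
        for r in tip_of(c,n)[:3]: print(c,n,r,px2w(c,r['at'],z[n]))
E
```

```text
pics
top [ 0.4344 -0.0664  1.0832] [ 0.0597  0.0311 -0.9977]
top tunnel_entry {'at': [231.4, 190.1], 'confidence': 0.85} [0.4984 0.0474 0.008 ]
top tunnel_exit {'at': [261.8, 189.5], 'confidence': 0.7} [ 0.4991 -0.0296  0.008 ]
top weigh_boat {'at': [204.9, 190.6], 'confidence': 0.86} [0.4978 0.1148 0.008 ]
top weigh_boat {'at': [145.5, 159.3], 'confidence': 0.78} [0.5798 0.2682 0.008 ]
top weigh_boat {'at': [396.6, 149.1], 'confidence': 0.15} [ 0.5978 -0.3707  0.008 ]
top stick_grip {'at': [388.5, 199.9], 'confidence': 0.81} [ 0.4681 -0.3333  0.06  ]
top stick_tip {'at': [394.0, 146.0], 'confidence': 0.9} [ 0.607  -0.3666  0.    ]
top lamp_tunnel {'at': [249.1, 186.9], 'confidence': 0.82} [0.5066 0.003  0.    ]
top lamp_tunnel {'at': [388.5, 198.9], 'confidence': 0.66} [ 0.4726 -0.349   0.    ]
side [ 0.0899 -0.875   0.7691] [ 0.3347  0.7196 -0.6084]
side tunnel_entry {'at': [255.1, 184.5], 'confidence': 0.73} [0.4939 0.0443 0.008 ]
side tunnel_exit {'at': [269.5, 199.5], 'confidence': 0.55} [ 0.5    -0.0349  0.008 ]
side weigh_boat {'at': [244.5, 173.9], 'confidence': 0.72} [0.4882 0.1053 0.008 ]
side weigh_boat {'at': [281.5, 157.8], 'confidence': 0.7} [0.6238 0.1296 0.008 ]
side weigh_boat {'at': [251.9, 143.8], 'confidence': 0.57} [0.5773 0.2461 0.008 ]
side stick_grip {'at': [312.5, 266.4], 'confidence': 0.63} [ 0.452  -0.3366  0.06  ]
side stick_tip {'at': [379.4, 268.6], 'confidence': 0.92} [ 0.6157 -0.3688  0.    ]
side lamp_tunnel {'at': [261.8, 195.3], 'confidence': 0.63} [0.4936 0.0003 0.    ]
```

View pics/top0.png

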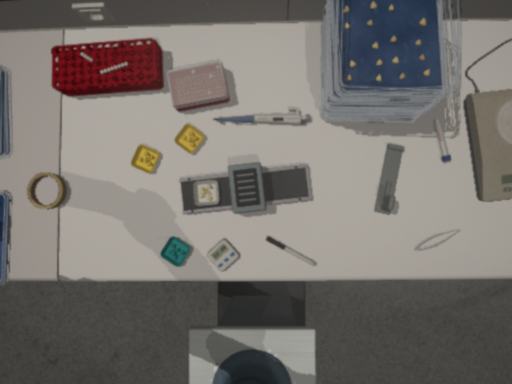

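View pics/side0.png

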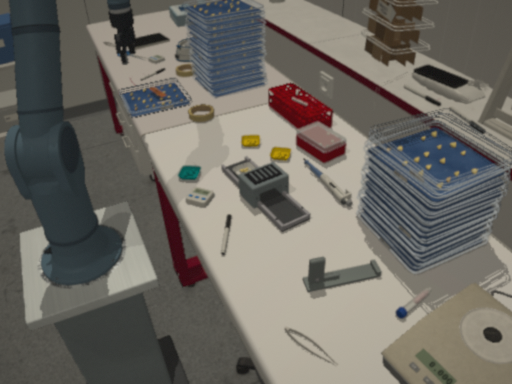

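Both show the same layout. In the top view the tunnel is at about (247,188), with the boat at (205,192) and the stick handle at (386,203) with its tip at (396,147). The yellow boats are at (146,158) and (190,138), and the teal one at (176,251). Next I'll look closer to get accurate geometry.

Run:
```python
import cv2,numpy as np
im=cv2.imread('pics/top0.png')
a=cv2.resize(im[155:220,170:320],None,fx=5,fy=5,interpolation=cv2.INTER_CUBIC)
b=cv2.resize(im[140:220,365:415],None,fx=3,fy=3,interpolation=cv2.INTER_CUBIC)
o=np.zeros((325+240,750,3),np.uint8);o[:325]=a;o[325:,:150]=b
s=cv2.imread('pics/side0.png')
c=cv2.resize(s[150:230,215:315],None,fx=3,fy=3,interpolation=cv2.INTER_CUBIC);o[325:,150:450]=c
c=cv2.resize(s[250:295,295:390],None,fx=3,fy=3,interpolation=cv2.INTER_CUBIC);o[325:460,460:745]=c
cv2.imwrite('pics/crop.png',o)
```

```text
(no output)
```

View pics/crop.png

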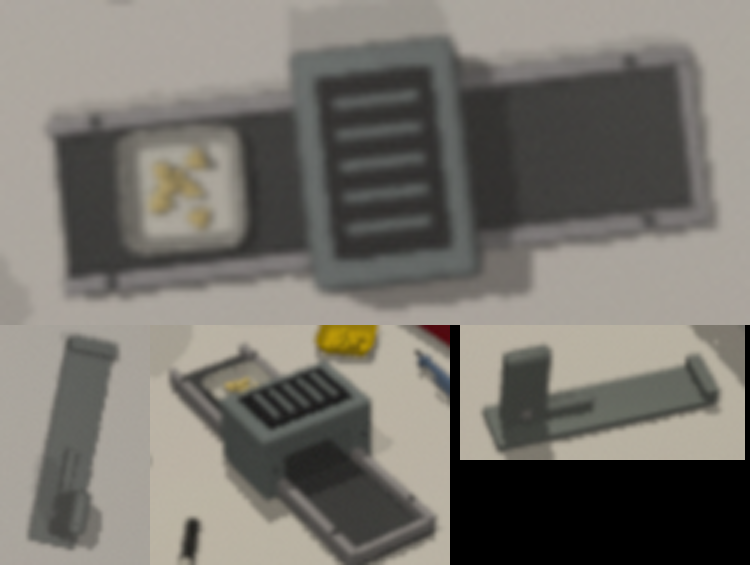

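Run:
```python
from h import *
np.set_printoptions(precision=4,suppress=True)
A=lambda l:[(170+x/5-.4,155+y/5-.4) for x,y in l]
t=[px2w('top',p,.008) for p in A([(57,132),(68,278),(682,66),(698,207)])]
e=(t[0]+t[1])/2;x=(t[2]+t[3])/2;d=x-e;print('bed',t,e,x,np.linalg.norm(d[:2]),np.degrees(np.arctan2(d[1],d[0])),'width',np.linalg.norm(t[0]-t[1]),np.linalg.norm(t[2]-t[3]))
u=d/np.linalg.norm(d);print('entry',e+u*.130,'exit',e+u*.21)
h=[px2w('top',p,.073) for p in A([(290,52),(452,38),(482,275),(318,292)])];print('hood ctr',sum(h)/4,np.linalg.norm(h[0]-h[1]),np.linalg.norm(h[1]-h[2]))
b=[px2w('top',p,.022) for p in A([(118,130),(243,125),(248,248),(125,253)])];print('boat',sum(b)/4,np.linalg.norm(b[0]-b[1]),np.linalg.norm(b[1]-b[2]))
B=lambda p:(365+p[0]/3-.33,140+(p[1]-325)/3-.33)
f=(px2w('top',B((68,337)),.018)+px2w('top',B((118,345)),.018))/2
r=(px2w('top',B((30,540)),.008)+px2w('top',B((75,548)),.008))/2
d=f-r;print('stick',f,r,np.linalg.norm(d[:2]),np.degrees(np.arctan2(d[1],d[0])),'grip',r+d*25/175)
S=lambda p:(295+(p[0]-460)/3-.33,250+(p[1]-325)/3-.33)
f=(px2w('side',S((685,357)),.018)+px2w('side',S((717,392)),.018))/2
r=(px2w('side',S((484,410)),.008)+px2w('side',S((499,447)),.008))/2
d=f-r;print('stick side',f,r,np.linalg.norm(d[:2]),np.degrees(np.arctan2(d[1],d[0])),'grip',r+d*25/175)
print(read_tcp_rot(),read_time_s())
```

```text
bed [array([0.5229, 0.176 , 0.008 ]), array([0.4486, 0.1702, 0.008 ]), array([ 0.5528, -0.1416,  0.008 ]), array([ 0.4815, -0.1486,  0.008 ])] [0.4858 0.1731 0.008 ] [ 0.5172 -0.1451  0.008 ] 0.3197173646474435 -84.35827364975647 width 0.07451098410419599 0.07162960416835033
entry [0.4985 0.0437 0.008 ] exit [ 0.5064 -0.0359  0.008 ]
hood ctr [0.5007 0.0041 0.073 ] 0.07759988165246431 0.11358355276097121
boat [0.4925 0.1089 0.022 ] 0.06305649331604365 0.061613286870594794
stick [ 0.6066 -0.3658  0.018 ] [ 0.438  -0.3303  0.008 ] 0.1723066036497666 -11.91374481304199 grip [ 0.4621 -0.3353  0.0094]
stick side [ 0.599  -0.3698  0.018 ] [ 0.4374 -0.3345  0.008 ] 0.16541609239998667 -12.310508508298339 grip [ 0.4605 -0.3396  0.0094]
[ 0.2312  0.9729  0.0001 -0.    ] 0.7
```

```bash
cat >> h.py <<'E'
ent=np.array([.4985,.0437,0]); FY=np.radians(-84.4); u=np.array([np.cos(FY),np.sin(FY),0])
SY=np.radians(-12.1); G=np.array([.461,-.337,0])
def q(psi,flip=0):
    psi=psi+np.pi*flip; return [np.cos(psi/2),np.sin(psi/2),0,0]
def P(s,z): # TCP for stick tip at s past entry, underside at z
    p=ent+u*(s-.15); return [p[0],p[1],z+.06]
E
python3 - <<'E'
from h import *
np.set_printoptions(precision=2,suppress=True)
for f in (0,1):
    print(f)
    for p,y in [([*G[:2],.2],SY),([*G[:2],.06],SY),([.43,-.33,.2],SY),([.43,-.33,.2],FY),(P(-.118,.14),FY),(P(-.118,.011),FY),(P(.095,.011),FY)]:
        r=inverse_kinematics(p,q(y,f)); print(None if r is None else np.array(r))
E
```

```text
0
[-0.29  0.47  1.06  1.88 -0.47  1.07 -0.82]
[-0.01  0.58  0.7   1.95 -0.52  0.8  -0.8 ]
[-0.29  0.38  1.04  1.94 -0.38  1.03 -0.86]
[-0.47  0.64  1.39  1.95 -0.7   1.16 -1.85]
[-0.55  0.28 -0.12  1.85  0.04  1.01  2.55]
[-0.5   0.46 -0.18  1.92  0.12  0.77  2.49]
[ 0.73  0.77 -1.25  2.03  0.89  1.02  2.27]
1
[-0.34  0.52  1.15  1.88 -0.54  1.1   2.38]
[-0.05  0.61  0.76  1.95 -0.57  0.81  2.39]
[ 0.73  0.24 -0.17  1.9   0.05  1.    1.9 ]
[-0.21  0.33  0.93  1.94 -0.31  1.02  0.96]
[-0.95  0.28  0.34  1.87 -0.11  1.01 -0.46]
[-0.91  0.47  0.3   1.94 -0.2   0.76 -0.4 ]
[-0.69  0.39  0.47  2.1  -0.26  0.71  0.05]
```

Run:
```python
from h import *
np.set_printoptions(precision=4,suppress=True)
move_ptp([*G[:2],.2],q(SY,1)); 
movel([*G[:2],.06],speed=.12)
move_gripper(0.0,90)
print(read_finger_gap(),read_grasp_force(),read_eef_pos(),read_ft_force(),read_time_s(),read_qpos())
movel([G[0],G[1],.1],speed=.1)
print(read_finger_gap(),read_ft_force(),read_ft_torque(),read_time_s())
s=save('side','side1');t=save('top','top1')
for c in('top','side'):
    for r in tip_of(c,'stick_tip')[:2]: print(c,r,px2w(c,r['at'],.04))
    print(w2px(c,[[G[0]+.15*np.cos(SY),G[1]+.15*np.sin(SY),.04]]))
a=cv2.resize(s[200:320,260:400],None,fx=2.8,fy=2.8);b=cv2.resize(t[130:250,340:450],None,fx=2.8,fy=2.8)
cv2.imwrite('pics/g1.png',np.hstack([a,b])[:,:,::-1])
```

```text
0.012806935582781953 87.52978920936584 [ 0.4611 -0.337   0.0601] [0.6095 0.2412 0.3585] 5.9333 [-0.1748  0.6964  0.9375  1.9516 -0.7359  0.8797  2.5159]
0.012997852290520868 [ 0.7989  0.9393 -1.7559] [ 0.0405  0.0193 -0.0029] 6.4833
top {'at': [399.0, 144.2], 'confidence': 0.69} [ 0.6049 -0.3679  0.04  ]
[[399.2047 143.0935]]
side {'at': [382.6, 256.8], 'confidence': 0.55} [ 0.6164 -0.3701  0.04  ]
[[379.0322 257.6709]]
```

View pics/g1.png

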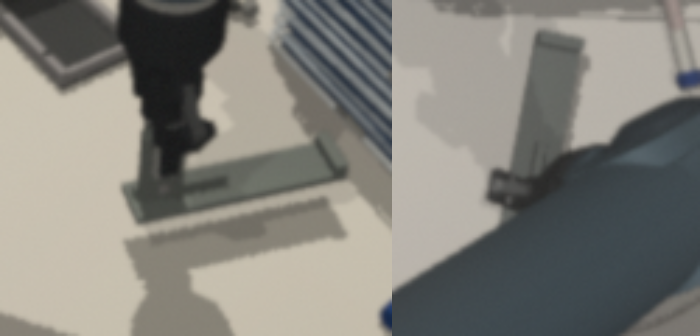

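The stick is held level at the handle, its tip is near the predicted (399,143) in the top view, and it's clear of the dish stack. Now I'll turn it, carry it over and lower it behind the boat.

Run:
```python
from h import *
np.set_printoptions(precision=4,suppress=True)
movel([.43,-.33,.2],speed=.15)
move_ptp([.43,-.33,.2],q(FY,1))
move_ptp(P(-.122,.14),q(FY,1))
movel(P(-.122,.03),speed=.15)
print(read_time_s(),read_eef_pos(),read_qpos(),read_ft_force())
t=save('top','top2');s=save('side','side2')
for c in('top','side'):
    for r in tip_of(c,'stick_tip')[:2]: print(c,r,px2w(c,r['at'],.03))
    e=ent-.122*u;e[2]=.03;print(w2px(c,[e]),e)
a=cv2.resize(t[140:230,110:270],None,fx=4,fy=4);b=cv2.resize(s[110:200,180:300],None,fx=2.5,fy=2.5)
o=np.zeros((360+225,640,3),np.uint8);o[:360]=a;o[360:,:300]=b
cv2.imwrite('pics/g2.png',o[:,:,::-1])
```

```text
11.6917 [0.4729 0.3145 0.0908] [-1.386   0.6077  0.916   1.9495 -0.6207  0.8919 -0.0486] [-0.008   0.7926 -0.5876]
top {'at': [186.6, 197.1], 'confidence': 0.88} [0.4808 0.1569 0.03  ]
[[183.313  194.8003]] [0.4866 0.1651 0.03  ]
side {'at': [237.9, 155.8], 'confidence': 0.66} [0.4971 0.1717 0.03  ]
[[235.542  157.7768]] [0.4866 0.1651 0.03  ]
```

View pics/g2.png

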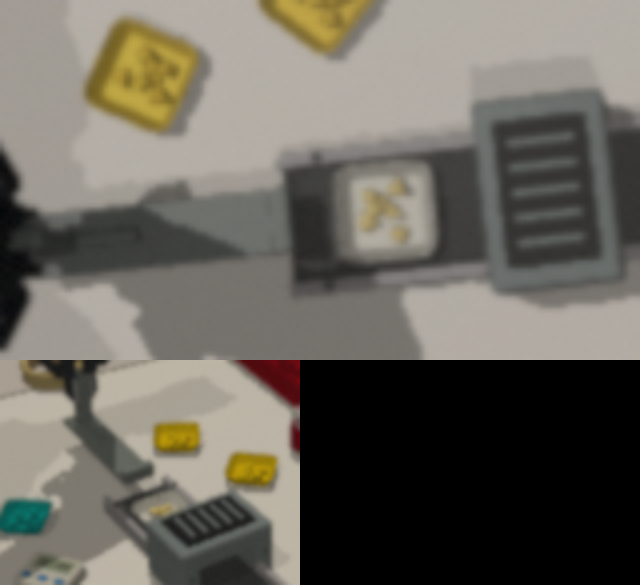

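Run:
```python
from h import *
e=ent-.122*u;n=np.array([-u[1],u[0],0])
for s in(-.02,.02): 
    f=e+n*s;f[2]=.048;w=w2px('top',[f])[0];print(((w-[110,140]+.4)*4))
print(px2w('top',(110+286/4-.4,140+219/4-.4),.048),e)
```

```text
[291.52236493 251.93628317]
[285.38483741 186.95493864]
[0.48685842 0.16662767 0.048     ] [0.48659489 0.16511774 0.        ]
```

The tip is within 2 mm of the plan and central between the fences. Next I lower it and push.

Run:
```python
from h import *
np.set_printoptions(precision=3,suppress=True)
movel(P(-.122,.0115),speed=.08); print(read_ft_force(),read_eef_pos())
for s in (-.06,0,.05,.098):
    movel(P(s,.0115),speed=.07); print(s,read_ft_force(),read_eef_pos(),read_finger_gap())
print(read_time_s())
t=save('top','top3');s=save('side','side3')
a=cv2.resize(t[140:230,180:330],None,fx=4,fy=4);b=cv2.resize(s[140:240,210:330],None,fx=2.4,fy=2.4)
o=np.zeros((360+240,600,3),np.uint8);o[:360]=a;o[360:,:288]=b
cv2.imwrite('pics/g3.png',o[:,:,::-1])
```

```text
[ 0.504 -0.714 -1.133] [0.471 0.314 0.07 ]
-0.06 [-0.485  0.935 -1.071] [0.478 0.253 0.071] 0.012955696454137036
0 [ 0.358 -0.01  -1.034] [0.484 0.194 0.071] 0.013028153644386685
0.05 [-0.47  -1.041 -0.831] [0.489 0.144 0.071] 0.013008592383352668
0.098 [-0.277  0.762 -0.924] [0.493 0.096 0.071] 0.013004730311959627
16.0167
```

View pics/g3.png

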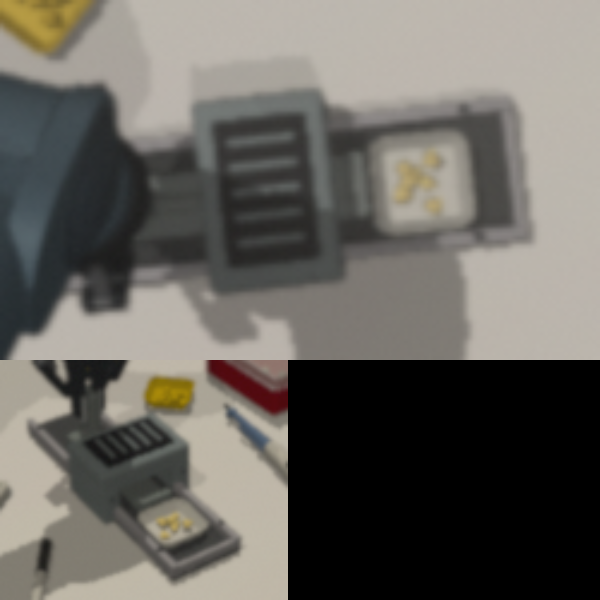

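The boat is out in the open at about top-view (284,186), upright on the bed and clear of the hood. Now I draw the stick back and return it to its original place.

Run:
```python
from h import *
np.set_printoptions(precision=3,suppress=True)
movel(P(-.125,.0115),speed=.12)
movel(P(-.125,.14),speed=.15)
move_ptp([.43,-.33,.2],q(FY,1))
move_ptp([.43,-.33,.2],q(SY,1))
movel([.45,-.335,.2]); movel([.45,-.335,.075])
for z in (.066,.063,.0615,.0605,.06):
    movel([.45,-.335,z],speed=.03); f=read_ft_force(); print(z,f)
    if f[2]>3: break
pause(.3);move_gripper(.085);pause(.3)
movel([.45,-.335,.2],speed=.1);move_ptp([.40,0.1,.35],q(FY,1))
print(read_time_s(),read_ft_force())
t=save('top','top4');s=save('side','side4')
for c in('top','side'):
    for r in tip_of(c,'stick_tip')[:1]: print(c,r,px2w(c,r['at'],0))
a=cv2.resize(t[130:250,180:440],None,fx=2.6,fy=2.6);b=cv2.resize(s[140:310,210:410],None,fx=1.7,fy=1.7)
o=np.zeros((312+289,676,3),np.uint8);o[:312]=a;o[312:,:340]=b
cv2.imwrite('pics/g4.png',o[:599,:,::-1])
```

```text
0.066 [-0.059 -0.061 -1.915]
0.063 [-0.741 -0.224 -1.144]
0.0615 [-0.2   -0.723 -0.997]
0.0605 [ 0.608  0.445 -2.369]
0.06 [-0.025  0.061 -0.474]
30.15 [ 0.258 -0.634 -0.082]
top {'at': [393.2, 151.3], 'confidence': 0.86} [ 0.593 -0.364  0.   ]
side {'at': [375.6, 267.0], 'confidence': 0.89} [ 0.611 -0.361  0.   ]
```

View pics/g4.png

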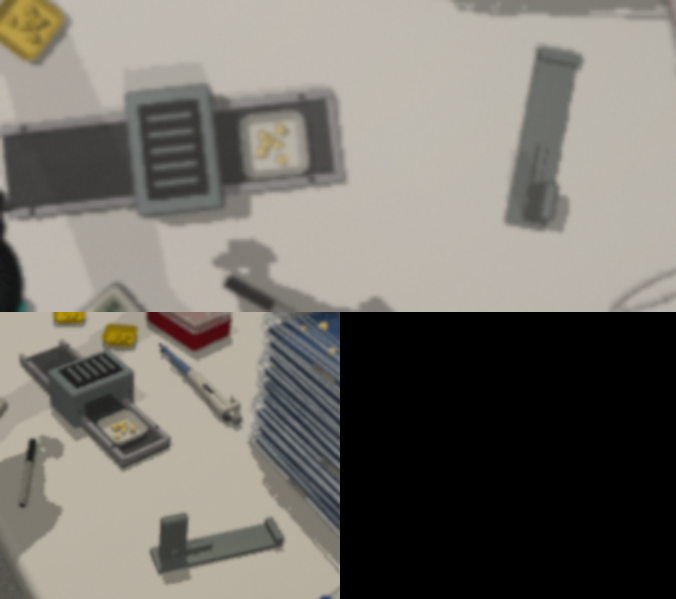

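The stick is flat on the bench with its handle up, tip at (393,151) in the top view. The boat is upright on the exit apron, clear of the hood, and the arm is touching nothing.

```bash
python3 -c "
from bench import *
print(sign_off())"
```

```text
the job is handed in; nothing more can be done
None
```

I pushed the boat through the tunnel until it was fully in the open on the exit apron, set the stick back flat on the bench with its handle up, and handed the job in at about 30 s.

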